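Work the stuck rings of the orange planting clipboard

TASK

On the patio table, the rings of the orange arch clipboard have stuck half closed. Lift its lever right up so that the rings swing wide open, then press the lever fully down to close them again, and let go. Leave the blue clipboard's lever alone.

Things in the scene. Friction and masses are not known exactly. Their poses are not given: they have to be found in the camera images.
- planting_lever (a joint): Lever angle on the ORANGE arch clipboard. 0 = fully down, rings closed; 1.0 rad = fully up (stop), rings wide open. Starts stuck between 0.22 and 0.42. The two steel rings are linked to it and open by half its angle. Friction keeps the lever where it is left, up or down; nothing springs it back. Moving it takes under 3 N at its end.
- planting_tip (a point): Centre of the black roll at the free end of the orange clipboard's lever: a cylinder 14 mm in diameter, 20 mm long along the hinge line (y), with bare flat ends to pinch from above. Behind it the lever is a steel strip 12 mm wide, 3 mm thick. Its axes turn with the lever; y stays level along the hinge. Height above the table: 40 mm with the lever down, 103 mm fully up.
- planting_hinge (a point): Middle of that lever's hinge, 30 mm above the table; board axes: x along the board away from its paper, y along the hinge, z up. The roll lies 80.6 mm from here in the x-z plane, (lever angle + 0.124) rad above +x. Board 260 x 170 x 6 mm, centre 45 mm to -x, does not slide. Rings 40 mm either side in y, between x = -38 and +30 mm, tops 55 mm above the table shut, 70 mm open.
- pool_lever (a joint): Angle of the like lever on the BLUE arch clipboard, a bystander of the same build; it starts down at 0 to 0.05 rad, rings closed, and is to stay so.

How it is judged:
On the way:
1. the orange clipboard's lever is lifted above 0.8 rad, so its rings stand wide open (value of joint planting_lever above 0.8 rad), for 0.2 s.
At the end, for the whole second after the job is handed in: The orange clipboard's lever is down within 0.17 rad (10 degrees) of its stop and at rest, so its rings are closed, and the blue clipboard's lever is still down within 0.17 rad (value of joint each of planting_lever, pool_lever below 0.17 rad and velocity of joint planting_lever between -0.1 and 0.1 rad/s); the robot touches nothing.
It fails at once if the blue clipboard's lever is lifted by more than 0.2 rad (value of joint pool_lever above 0.2 rad).
It also fails if it takes over 35 s, if anything falls off the work surface, if the arm or the gripper's body presses on something with over 40 N, if the wrist force passes 120 N, or if a joint passes its speed limit or range.

ROBOT

A 6-joint arm with a two-finger parallel gripper is mounted at the origin on the work surface. World frame = base frame: x ahead of the robot, y to its left, z up, the work surface at z = 0. Lengths are in m, angles in rad, forces in N, time in s.
With the tool pointing down it reaches from about 0.375 to 0.9 m from the base axis. Payload 3.1 kg.
Tool frame: the origin (TCP) lies midway between the tips of the shut fingers; the grasp point (between the pads) lies manip.hold_point_z behind it (manip.hold_point_z is the distance from the TCP to the grasp point, in m); z points along the fingers, y is the direction in which the jaws open and shut (so a half turn about z gives the same grasp; the last joint's range is limited). The gripper opens to 85 mm and grips with 20 to 120 N. Pads are 22 mm wide; open, the fingers measure 114 mm over their backs; the gripper's body (76 mm by 85 mm) begins 54 mm behind the grasp point. The pads swing forward as they close: fully open they stand 13 mm farther back than shut.
Start: joints at [-1.514, 0.527, 1.433, -0, 1.181, -0.178], TCP at [0.145, -0.608, 0.231] pointing down, gripper open.
Joint ranges: [-3.08, 3.08], [-0.75, 2.2], [0.22, 2.44], [-1.43, 4.57], [0, 2.65], [-2.85, 2.85]. Speed limits (rad/s): [2.79, 2.79, 3.14, 3.14, 3.14, 3.14].

INTERFACE

Orientations are given as a unit quaternion [x, y, z, w].
In Python, from station import manip, snapshot, workorder, models gives the robot as it stands.
- The arm moves only by the tool jog_arm, never from a script. Its argument "commands" is a list of rows, each a list of 5 numbers: the opening in per cent of the stroke, from 0 (shut) to 100 (fully open), then the shift along the world's x, y, z in cm, then the turn about the world's z in rad. A call has 1 to 8 rows; each row shifts and turns the pose as measured when the row begins; what a row does not reach is not made up. A row lasts 1/12 s, in which the tool goes at most 41.7 mm and 7.16 degrees, less where a joint would pass 70% of its speed; a pose out of reach is approached as far as the arm can. A call with a gripper value outside its range is refused whole. The fingers move at their own pace and stop on an object; "squeeze" is the grip in N (left out, the last holds). Time passes only in rows, so rows that do not move let the fingers close. It gives the time, the measured TCP pose, the force and the opening at its end, in the units of the state.
- manip.sense(): the state, without advancing time (a new reading comes with each control period).
- snapshot(name): name is "scene" or "top" or "wrist"; returns a dict with "image" (400x640x3 uint8, red, green, blue), "intrinsics" (3x3 intrinsics, pixels), "D" ([k1, k2, p1, p2, k3] as OpenCV has them; the pictures are not rectified), "extrinsics" (4x4, takes a point from camera to world coordinates); the wrist camera has in their place "hand_eye" (4x4, takes a point from camera to tool coordinates, whose origin is the TCP and whose axes are the flange's). Camera axes: x right, y down, z forward; pixel columns grow to the right and rows downward; lengths in m; the calibration is good to about 2 mm. A picture is of the moment at which its call begins: read the wrist's pose just before it. There is no depth.
- workorder.sign_off(): hands the job in, once; it reports no verdict.
Trained networks look in a picture, given as the dict that the camera call returned (one of the last four; its "shot" number tells which), for a name from the list of things; names that differ only in an ending like _2 or _b are one class to them, and where a whole thing is asked for, a point or a joint stands for the part that bears it (a point fixed in the world has none). Each returns a list of dicts, best first, with "score" (0 to 1); they miss things now and then, are a little off and sometimes report something else, mostly with a low value. They report only what shows in the picture. A call takes as long as a camera call.
- models.find_in(picture, name): "centre" ([x, y, z] in m, in world coordinates, good to about 4 mm: the middle of the surface that is visible of it).
- models.pinpoint(picture, name): "centre" ([x, y, z] in m, in world coordinates, good to about 4 mm: a listed point, or the origin of a listed thing).
The state is a dict: "t": time; "q": joint angles; "qd": joint speeds; "tau": joint torques, N m; "tcp_pos": TCP position; "tool_rot": TCP orientation; "force": force on the tool from outside, world axes, zero at the start; "ft_torque": the same for the moment, N m; "finger_gap": opening from 0.0 (shut) to 1.0 (fully open).
Only numpy, scipy, OpenCV 4.12 (cv2) and the standard library are available. Lean on these libraries where they do the work, as an engineer would, in place of code of your own. Each camera call takes 0.05 s, during which the arm holds its last target. There are 200 camera calls.

## Working session

There is one attempt and no reset: what is moved stays moved. The work goes in short steps, Python scripts to look and compute and a tool call to move; the robot and the scene stay as the last step left them, time stands still between calls to the robot, and variables do not carry over. Pictures are saved under pics/ and viewed, about 8 in all and at most 12, crops included, and the job is handed in when it is done.

Besides the shell and the picture viewer there is one more tool, called after "Call:" as a command line: name --pt "numbers of a row" for each row, then --argument value for the rest. jog_arm: Moves the arm, as the interface text tells. Its arguments: {"type":"object","properties":{"commands":{"type":"array","items":{"type":"array","items":{"type":"number"}}},"squeeze":{"type":"number"}},"required":["commands"]}

```bash
mkdir -p pics
python3 - <<'E'
from station import manip, snapshot, models
import cv2,numpy as np
s=manip.sense(); print(s['t'],s['tcp_pos'],s['tool_rot'],s['finger_gap'],manip.hold_point_z)
for c in("scene","top","wrist"):
    p=snapshot(c); cv2.imwrite(f"pics/{c}0.png",p['image'][:,:,::-1])
    for n in("planting_tip","planting_hinge","pool_lever"):
        f=models.find_in if n=="pool_lever" else models.pinpoint
        print(c,n,[(np.round(d['centre'],4),round(d['score'],2)) for d in f(p,n)][:3])
E
```

```text
0.0 [ 0.14538845 -0.6071242   0.23034233] [ 9.93116707e-01  1.17124003e-01  7.31285834e-05 -1.08085062e-03] 0.9983042790101286 0.0187
scene planting_tip [(array([0.6119, 0.2191, 0.0717]), 0.68)]
scene planting_hinge [(array([0.5504, 0.2   , 0.0315]), 0.85)]
scene pool_lever [(array([ 0.538 , -0.1714,  0.0339]), 0.84)]
top planting_tip [(array([0.6163, 0.2229, 0.0687]), 0.86)]
top planting_hinge [(array([0.5455, 0.2027, 0.0289]), 0.57), (array([0.6126, 0.2203, 0.0691]), 0.16)]
top pool_lever [(array([ 0.5339, -0.1745,  0.0382]), 0.97)]
wrist planting_tip []
wrist planting_hinge []
wrist pool_lever []
```

View pics/top0.png

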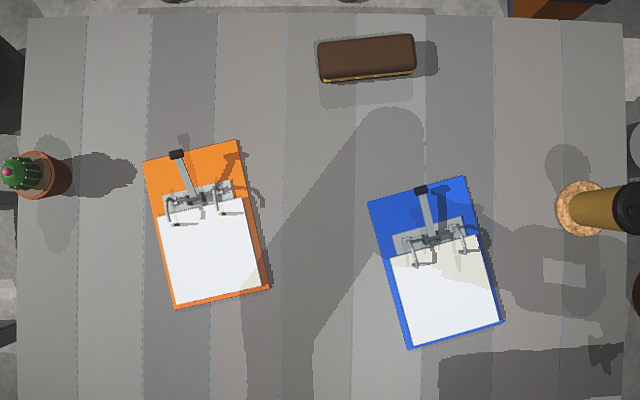

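View pics/scene0.png

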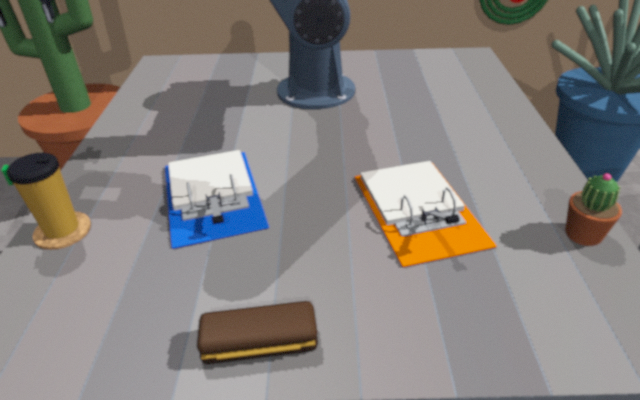

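The top view shows the orange board at about px (205,225), with its roll at (177,155) and a yaw of about 0.22 rad. The blue board is at (435,260). The scene view agrees: the orange board is on the robot's left and its lever is partly raised. The tool's yaw (0.234) already nearly matches the board. I'll move above the roll next.

Call:
jog_arm --pt "55 3 2.5 0 0" --pt "55 3 2.5 0 0" --pt "55 3 2.5 0 0" --pt "55 3 2.5 0 0" --pt "55 3 2.5 0 0" --pt "55 3 2.5 0 0" --pt "55 3 2.5 0 0" --pt "55 3 2.5 0 0"

```text
t: 1.27
tcp_pos: [0.386, -0.408, 0.2322]
tool_rot: [0.994, 0.109, -0.001, 0.005]
force: [-0.0, -0.9, -0.4]
finger_gap: 0.551
```

Call:
jog_arm --pt "55 2.5 3.2 0 0" --pt "55 2.5 3.2 0 0" --pt "55 2.5 3.2 0 0" --pt "55 2.5 3.2 0 0" --pt "55 2.5 3.2 0 0" --pt "55 2.5 3.2 0 0" --pt "55 2.5 3.2 0 0" --pt "55 2.5 3.2 0 0"

```text
t: 1.93
tcp_pos: [0.592, -0.1456, 0.2343]
tool_rot: [0.994, 0.108, 0.002, 0.008]
force: [0.7, -0.4, 0.1]
finger_gap: 0.551
```

Call:
jog_arm --pt "55 0 4 0 0" --pt "55 0 4 0 0" --pt "55 0 4 0 0" --pt "55 0 4 0 0" --pt "55 0 4 0 0" --pt "55 0 4 0 0" --pt "55 0 4 0 0" --pt "55 0 4 0 0"

```text
t: 2.6
tcp_pos: [0.5983, 0.1864, 0.2354]
tool_rot: [0.994, 0.108, 0.007, 0.01]
force: [0.6, -1.3, -0.7]
finger_gap: 0.55
```

Call:
jog_arm --pt "55 0 4 0 0" --pt "55 0 0 0 0"

```text
t: 2.77
tcp_pos: [0.5971, 0.2356, 0.2358]
tool_rot: [0.994, 0.111, 0.008, 0.008]
force: [-1.3, -0.5, 0.4]
finger_gap: 0.552
```

```bash
cat > h.py <<'E'
from station import manip, snapshot, models
import cv2,numpy as np
from scipy.spatial.transform import Rotation as R
def look(tag,cams=("wrist","top","scene")):
    s=manip.sense(); r=R.from_quat(s['tool_rot'])
    print(s['t'],np.round(s['tcp_pos'],4),'yaw',np.round(r.as_matrix()[:2,0],3),np.round(r.as_matrix()[:,2],3),'F',np.round(s['force'],1),s['finger_gap'])
    for c in cams:
        p=snapshot(c); cv2.imwrite(f"pics/{c}{tag}.png",p['image'][:,:,::-1])
        for n in("planting_tip","planting_hinge"):
            print(c,n,[(np.round(d['centre'],4),round(d['score'],2)) for d in models.pinpoint(p,n)][:3])
        if c=="top": print('pool',[np.round(d['centre'],4) for d in models.pinpoint(p,"pool_lever")][:1])
E
python3 -c "
from h import *
look(1)"
```

```text
2.7667 [0.5971 0.2356 0.2358] yaw [0.975 0.221] [ 0.017 -0.014 -1.   ] F [-1.3 -0.5  0.4] 0.5521889787681548
wrist planting_tip [(array([0.6153, 0.2205, 0.0673]), 0.65)]
wrist planting_hinge [(array([0.5497, 0.1977, 0.0321]), 0.78)]
top planting_tip [(array([0.6154, 0.2182, 0.0712]), 0.82)]
top planting_hinge [(array([0.5456, 0.2018, 0.0306]), 0.6)]Traceback (most recent call last):
  File "<string>", line 3, in <module>
    look(1)
    ~~~~^^^
  File "h.py", line 11, in look
    if c=="top": print('pool',[np.round(d['centre'],4) for d in models.pinpoint(p,"pool_lever")][:1])
                                                                ~~~~~~~~~~~~~~~^^^^^^^^^^^^^^^^
ValueError: it knows: planting_hinge, planting_tip
```

View pics/wrist1.png

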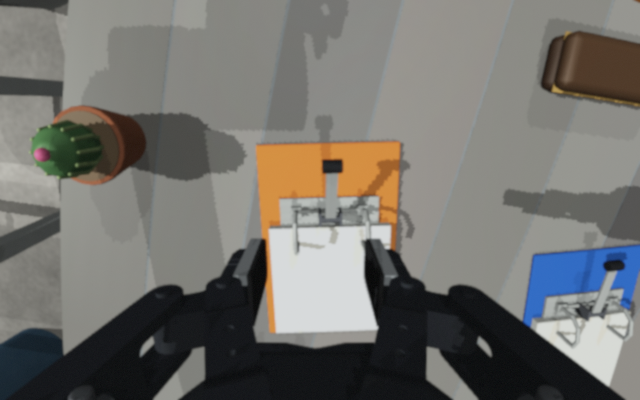

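The wrist view shows the lever vertical, with the roll at (332,166). The jaws are aligned with the board and the orange lever sits between the rings. All the cameras put the tip at about (0.615, 0.220, 0.0695). I'll descend in two stages.

Call:
jog_arm --pt "55 1.8 -1.5 0 0.03" --pt "55 0 0 -3.5 0" --pt "55 0 0 -3.5 0" --pt "55 0 0 -3.5 0" --pt "55 0 0 0 0"

```text
t: 3.48
tcp_pos: [0.6216, 0.2014, 0.1325]
tool_rot: [0.993, 0.116, 0.012, 0.01]
force: [-1.2, -0.4, -0.3]
finger_gap: 0.549
```

```bash
sed -i '/pool/d' h.py; python3 -c "
from h import *
look(2)"
```

```text
3.4833 [0.6216 0.2014 0.1325] yaw [0.973 0.231] [ 0.027 -0.017 -0.999] F [-1.2 -0.4 -0.3] 0.548624035828876
wrist planting_tip [(array([0.6168, 0.22  , 0.069 ]), 0.81)]
wrist planting_hinge [(array([0.5538, 0.1948, 0.0292]), 0.57)]
top planting_tip [(array([0.6142, 0.2203, 0.0694]), 0.97)]
top planting_hinge [(array([0.5472, 0.2006, 0.0314]), 0.9)]
scene planting_tip [(array([0.6093, 0.2203, 0.0734]), 0.66)]
scene planting_hinge [(array([0.5492, 0.2032, 0.0303]), 0.97)]
```

View pics/wrist2.png

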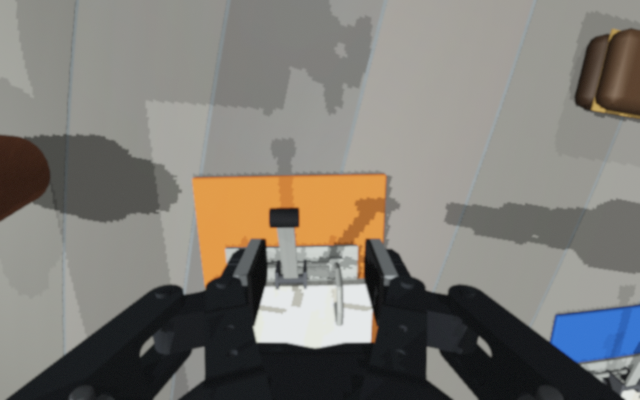

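The wrist view shows the roll at (284,217), left of the jaw centre (315), so the arm has drifted in y. I'll correct that before going down.

Call:
jog_arm --pt "55 -0.7 1.9 0 0" --pt "55 0 0 0 0" --pt "55 0 0 0 0"

```text
t: 4.18
tcp_pos: [0.6211, 0.2246, 0.1442]
tool_rot: [0.993, 0.118, 0.024, 0.01]
force: [-0.1, 0.1, -0.4]
finger_gap: 0.551
```

Call:
jog_arm --pt "55 -0.5 -0.4 -2.0 0" --pt "55 0 0 -2.5 0" --pt "55 0 0 -2.0 0" --pt "55 0 0 0 0"

```text
t: 4.52
tcp_pos: [0.6192, 0.221, 0.0823]
tool_rot: [0.992, 0.119, 0.029, 0.01]
force: [0.3, 0.9, -0.8]
finger_gap: 0.55
```

Call:
jog_arm --pt "55 -0.4 0 -1.5 0" --pt "55 0 0 -1.0 0" --pt "55 0 0 0 0"

```text
t: 4.77
tcp_pos: [0.6171, 0.2205, 0.0584]
tool_rot: [0.992, 0.119, 0.031, 0.01]
force: [0.9, -0.7, -0.6]
finger_gap: 0.55
```

```bash
python3 -c "
from h import *
look(3)"
```

```text
4.7667 [0.6171 0.2205 0.0584] yaw [0.97  0.237] [ 0.063 -0.012 -0.998] F [ 0.9 -0.7 -0.6] 0.5499036990296028
wrist planting_tip [(array([0.6158, 0.2206, 0.0698]), 0.59)]
wrist planting_hinge [(array([0.5495, 0.1994, 0.0264]), 0.93)]
top planting_tip [(array([0.6152, 0.2202, 0.0703]), 0.58)]
top planting_hinge [(array([0.5458, 0.2028, 0.0332]), 0.82)]
scene planting_tip [(array([0.6124, 0.217 , 0.0709]), 0.58)]
scene planting_hinge [(array([0.5508, 0.2015, 0.0319]), 0.58)]
```

View pics/wrist3.png

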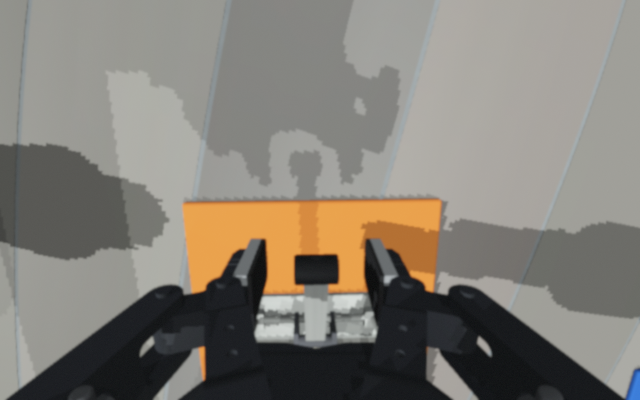

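The roll is at (317,268), centred between the fingers. I'll lower 4 mm and close.

Call:
jog_arm --pt "55 -0.1 0 -0.5 0" --pt "10 0 0 0 0" --pt "10 0 0 0 0" --pt "10 0 0 0 0" --pt "10 0 0 0 0" --pt "10 0 0 0 0" --squeeze 30

```text
t: 5.72
tcp_pos: [0.6173, 0.2202, 0.0552]
tool_rot: [0.992, 0.119, 0.032, 0.01]
force: [0.9, -0.3, 0.2]
finger_gap: 0.224
```

Gripped: the gap is 19 mm. I'll lift along the arc.

Call:
jog_arm --pt "10 -0.4 -0.1 0.65 0" --pt "10 -0.45 -0.11 0.6 0" --pt "10 -0.5 -0.12 0.55 0" --pt "10 -0.55 -0.13 0.5 0" --pt "10 0 0 0 0"

```text
t: 6.13
tcp_pos: [0.5967, 0.2151, 0.0788]
tool_rot: [0.992, 0.119, 0.033, 0.01]
force: [0.9, -1.1, -3.1]
finger_gap: 0.22
```

Call:
jog_arm --pt "10 -0.6 -0.14 0.45 0" --pt "10 -0.6 -0.14 0.35 0" --pt "10 0 0 0 0" --pt "10 0 0 0 0"

```text
t: 6.47
tcp_pos: [0.5825, 0.2116, 0.0881]
tool_rot: [0.992, 0.119, 0.033, 0.01]
force: [1.7, -1.6, -5.0]
finger_gap: 0.224
```

```bash
python3 -c "
from h import *
look(4)"
```

```text
6.4667 [0.5825 0.2116 0.0881] yaw [0.969 0.238] [ 0.067 -0.013 -0.998] F [ 1.7 -1.6 -5. ] 0.2243489957821344
wrist planting_tip [(array([0.5831, 0.2126, 0.0971]), 0.61)]
wrist planting_hinge [(array([0.5501, 0.1956, 0.0301]), 0.93)]
top planting_tip [(array([0.5826, 0.2109, 0.0953]), 0.64)]
top planting_hinge [(array([0.5471, 0.1987, 0.0327]), 0.86)]
scene planting_tip [(array([0.5787, 0.2133, 0.1023]), 0.61)]
scene planting_hinge [(array([0.5516, 0.1995, 0.0312]), 0.81)]
```

View pics/wrist4.png

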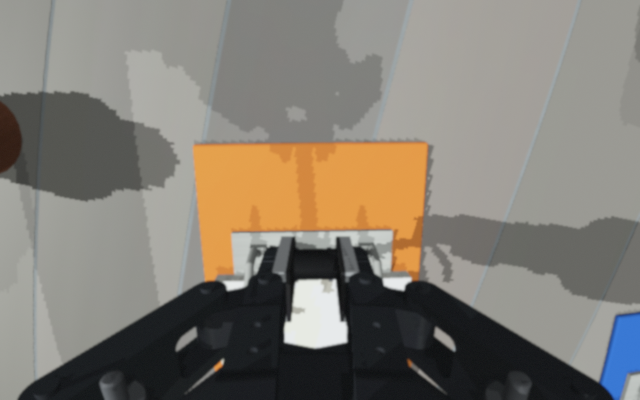

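The roll is held at (315,262) and the lever is nearly upright. The estimates put it at 0.87–1.0 rad. I'll nudge it against the stop and hold to be sure.

Call:
jog_arm --pt "10 -0.4 -0.1 0.25 0" --pt "10 0 0 0 0" --pt "10 0 0 0 0" --pt "10 0 0 0 0"

```text
t: 7.25
tcp_pos: [0.5803, 0.2111, 0.0894]
tool_rot: [0.992, 0.119, 0.034, 0.01]
force: [2.4, -1.4, -4.8]
finger_gap: 0.225
```

```bash
python3 -c "
from h import *
look(5)"
```

```text
7.25 [0.5803 0.2111 0.0894] yaw [0.969 0.237] [ 0.07  -0.012 -0.997] F [ 2.4 -1.4 -4.8] 0.2245999342849877
wrist planting_tip [(array([0.5846, 0.2122, 0.1013]), 0.69)]
wrist planting_hinge [(array([0.5504, 0.199 , 0.0311]), 0.94)]
top planting_tip [(array([0.5836, 0.2111, 0.103 ]), 0.59)]
top planting_hinge [(array([0.5474, 0.1994, 0.0327]), 0.8)]
scene planting_tip [(array([0.5764, 0.2135, 0.1025]), 0.54)]
scene planting_hinge [(array([0.5499, 0.2   , 0.0283]), 0.96)]
```

View pics/scene5.png

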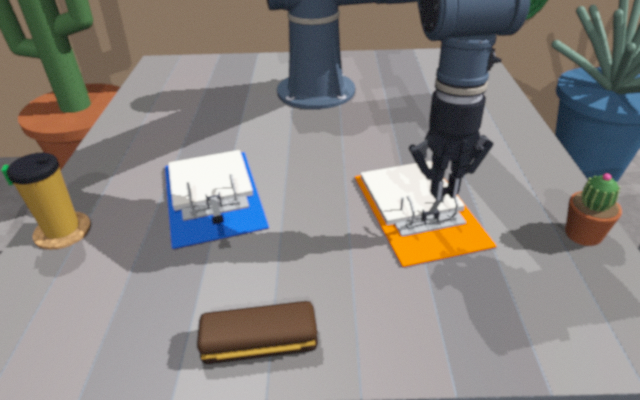

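The scene view shows the orange rings open at (405–465, 205) and the lever upright in the gripper. The tip is at z≈0.1025 and the arm is meeting the stop. The blue lever, roll at (217,219), is still down. Next I'll lower along the arc.

Call:
jog_arm --pt "10 0.74 0.18 -0.44 0" --pt "10 0.64 0.16 -0.47 0" --pt "10 0.6 0.14 -0.53 0" --pt "10 0.52 0.13 -0.59 0" --pt "10 0.48 0.12 -0.64 0" --pt "10 0.4 0.1 -0.69 0" --pt "10 0 0 0 0"

```text
t: 8.28
tcp_pos: [0.6174, 0.2203, 0.0558]
tool_rot: [0.992, 0.119, 0.034, 0.01]
force: [-0.1, -0.4, 2.1]
finger_gap: 0.222
```

Call:
jog_arm --pt "10 0.3 0.08 -0.72 0" --pt "10 0.25 0.06 -0.76 0" --pt "10 0.15 0.04 -0.78 0" --pt "10 0.05 0 -0.6 0" --pt "10 0 0 -0.2 0" --pt "10 0 0 0 0"

```text
t: 8.78
tcp_pos: [0.6289, 0.2231, 0.0233]
tool_rot: [0.992, 0.119, 0.037, 0.01]
force: [-1.8, -2.0, 10.5]
finger_gap: 0.228
```

```bash
python3 -c "
from h import *
look(6)"
```

```text
8.7833 [0.6289 0.2231 0.0233] yaw [0.969 0.237] [ 0.076 -0.01  -0.997] F [-1.8 -2.  10.5] 0.22805284008198365
wrist planting_tip [(array([0.6274, 0.2228, 0.0385]), 0.59)]
wrist planting_hinge []
top planting_tip [(array([0.6264, 0.2222, 0.0405]), 0.7)]
top planting_hinge [(array([0.5459, 0.2018, 0.0322]), 0.59)]
scene planting_tip [(array([0.6206, 0.2206, 0.0409]), 0.66)]
scene planting_hinge [(array([0.5509, 0.2016, 0.0318]), 0.58)]
```

The lever is on its lower stop: tip z≈0.040 and 10 N of reaction force. I'll release and retreat straight up.

Call:
jog_arm --pt "10 0 0 0.1 0" --pt "60 0 0 0 0" --pt "60 0 0 0 0" --pt "60 0 0 0 0" --pt "60 0 0 0 0"

```text
t: 9.65
tcp_pos: [0.626, 0.2233, 0.0217]
tool_rot: [0.992, 0.119, 0.035, 0.009]
force: [-0.9, 0.4, 0.1]
finger_gap: 0.6
```

Call:
jog_arm --pt "60 0 0 1 0" --pt "60 0 0 2 0" --pt "60 0 0 3 0" --pt "60 0 0 3 0" --pt "60 0 0 3 0" --pt "60 0 0 0 0" --pt "60 0 0 0 0" --pt "60 0 0 0 0"

```text
t: 10.32
tcp_pos: [0.622, 0.2233, 0.1472]
tool_rot: [0.992, 0.119, 0.032, 0.009]
force: [0.8, 1.2, -0.7]
finger_gap: 0.601
```

```bash
python3 -c "
from h import *
look(7)"
```

```text
10.3167 [0.622  0.2233 0.1472] yaw [0.97  0.237] [ 0.065 -0.011 -0.998] F [ 0.8  1.2 -0.7] 0.6008837286660123
wrist planting_tip [(array([0.6283, 0.225 , 0.0406]), 0.85)]
wrist planting_hinge [(array([0.5497, 0.1971, 0.0304]), 0.97)]
top planting_tip [(array([0.6245, 0.219 , 0.039 ]), 0.65)]
top planting_hinge [(array([0.5451, 0.1994, 0.0293]), 0.95)]
scene planting_tip [(array([0.6206, 0.2228, 0.0408]), 0.79)]
scene planting_hinge [(array([0.5472, 0.1999, 0.0303]), 0.73)]
```

View pics/wrist7.png

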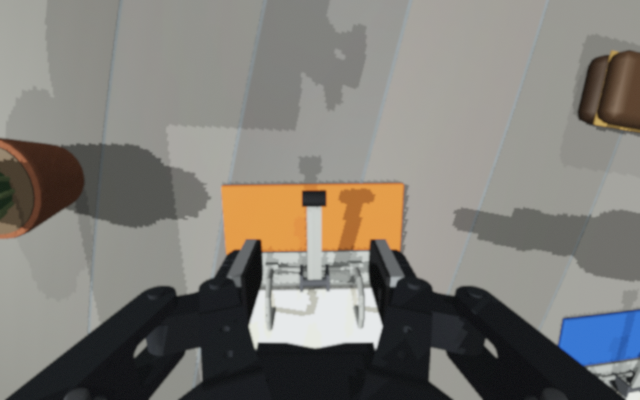

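The lever is flat with its roll at (314,198), the rings are shut, and the gripper is clear. I'm handing the job in.

```bash
python3 -c "
from station import workorder
print(workorder.sign_off())"
```

```text
the job is handed in; nothing more can be done
None
```

I pinched the roll of the orange lever, lifted the lever along its arc to the upper stop, and held it there for more than 0.2 s. I then pressed it down to the lower stop, let go and backed straight up. The job was handed in at about 10.4 s.

- **Lever up:** at the top, all three cameras put the roll at a height of about 0.102 m, which is a lever angle of about 1.0 rad.
- **Lever down:** after release they put it at 0.039–0.041 m, which is about 0 rad. In the last wrist picture the rings look shut.
- **Gripper clear:** the TCP was at 0.147 m with the wrist force near zero.
- **Blue lever:** I never went near it. It looked down in the scene picture at mid-job, but I made no separate measurement of it after the lift.
- **Disagreements:** the cameras differed by up to about 8 mm in the roll's x position, with the scene camera reading lowest. The tool also picked up about 0.07 rad of tilt from the relative moves. Neither affected the result.

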